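# Crack the rice cooker's lid to vent it

### The job

The rice is done: let the steam out of the rice cooker without letting its sprung lid fly up. Press the lid catch on the cooker's front down with one fingertip and, with that finger still on the catch, trap the lid under the other finger as it pops up, so that it stands open only a crack. Finish while still holding the lid there under the finger; pick nothing up and leave everything else on the counter where it stands.

Things in the scene. Friction and masses are not known exactly. Their poses are not given: they have to be found in the camera images.
- cooker: electric rice cooker, cream-white shell, 335 mm deep, 255 wide, 214 tall; heavy, does not move. Origin on the counter under its middle; its x axis points from its front (dark console with display, keys and lid catch, towards the robot) to its back (lid hinge), z up. The console, 130 mm wide, reaches from x = -182 to -132 mm, its top 199 mm above the counter
- catch_top (a point): centre of the top face of the lid catch: grey push bar, 36 mm front to back, 58 mm wide, on the console's top, at cooker x = -154 mm, y = 0, 214 mm above the counter when up. It goes straight down by at most 8 mm and springs back: 3 N at first, 6 N fully down. The point moves with it
- cooker_catch (a joint): how far the catch is pressed, m: 0 up, 0.008 fully down. The lid is let go at about 0.005 (4.5 to 6 mm).
- lid_front (a point): point on the lid's flat top, on its middle line, 70 mm behind the catch's middle (cooker x = -84 mm), 192 mm above the counter while shut: 14 mm below the top of the fully pressed catch. Moves with the lid. The flat top runs from 32 mm (front edge 26 mm) to 205 mm behind the catch's middle and 100 mm to either side; the trapping finger does well 45 to 110 mm behind it
- cooker_lid (a joint): lid angle, rad: 0 shut and latched, 1.45 wide open. Hinge across the cooker's back at x = +150 mm, 168 mm up; at 0.1 rad the front edge stands 28 mm up. Let go, it springs up at once at up to 2 rad/s (0.3 rad in some 0.2 s); a finger over its front part stops it, pushed up with 3 to 5 N. Pushed down again, it latches only if the catch is pressed
- rice_cup: clear rice measuring cup, 70 mm across, 80 mm tall, stands beside the cooker on its left (seen from the robot); origin under its centre
- paddle: white plastic rice paddle, 225 mm long, lies beside the cooker on its right (seen from the robot); origin on the counter below its middle
- box_open: open black lacquer meal box with a red inside, 185 x 150 x 52 mm; origin under its centre
- box_lidded: closed black lacquer meal box, 185 x 150 x 62 mm; origin under its centre
- bowl: steel mixing bowl, 170 mm across, 65 mm tall; origin under its centre
- sauce_bottle: brown glass sauce bottle, 66 mm across, 175 mm tall; origin under its centre
- tea_cup: blue-white tea cup, 72 mm across, 75 mm tall; origin under its centre
- timer: white kitchen timer standing on its foot, 40 x 70 x 64 mm; origin under its body

How it is judged (in metres and radians):
On the way:
1. the popped lid is trapped under one finger, open a crack, while the other finger is still on the catch (the middle between the fingers lies behind the catch) (value of joint cooker_lid between 0.02 and 0.3 rad and contact force between the fingers and cooker_lid above 0.5 N and contact force between the fingers and cooker_catch above 0.5 N and x of the grasp point in the frame of cooker above -0.142 m), for 0.2 s.
At the end, for the whole second after the job is handed in: The lid stands still at 0.02 to 0.30 rad (front edge about 6 to 80 mm up), bearing on a finger with more than 0.5 N (value of joint cooker_lid between 0.02 and 0.3 rad and contact force between the fingers and cooker_lid above 0.5 N and velocity of joint cooker_lid between -0.1 and 0.1 rad/s); the arm keeps its last pose, push and grip.
It fails at once if the lid has flown up past 0.4 rad (about 110 mm at its front edge) (value of joint cooker_lid above 0.4 rad).
It fails at once if another thing on the counter was lifted, carried or pushed more than 15 mm (distance of any of rice_cup, paddle, box_open, box_lidded, bowl, sauce_bottle, tea_cup, timer from where it was at the start of the episode above 0.015 m).
It also fails if it takes over 32 s, if anything falls off the work surface, if the arm or the gripper's body presses on something with over 40 N, if the wrist force passes 120 N, or if a joint passes its speed limit or range.

### The arm

A 6-joint arm with a two-finger parallel gripper is mounted at the origin on the work surface. World frame = base frame: x ahead of the robot, y to its left, z up, the work surface at z = 0. Lengths are in mm, angles in rad, forces in N, time in s.
With the tool pointing down it reaches from about 350 to 975 mm from the base axis. Payload 7.1 kg.
Tool frame: the origin (TCP) lies on the front face of the gripper's body, between the roots of the fingers; the fingertips stand 80 mm ahead of it and the grasp point (between the pads) lies 61 mm ahead of it (ctrl.tcp_to_grasp is the distance from the TCP to the grasp point, in mm); z points along the fingers, y is the direction in which the jaws open and shut (so a half turn about z gives the same grasp; the last joint's range is limited). The gripper opens to 88 mm and grips with 3 to 60 N. Pads are 20 mm wide; open, the fingers measure 115 mm over their backs; the gripper's body (75 mm by 178 mm) begins 61 mm behind the grasp point.
Start: joints at [-1.36, 0.423, 1.63, -0, 1.089, -0.019], TCP at [142.384, -608.549, 302.675] pointing down, gripper open.
Joint ranges: [-3, 3], [-0.9, 2.11], [0.09, 2.58], [-1.31, 4.45], [0.11, 2.69], [-2.54, 2.54]. Speed limits (rad/s): [2.39, 2.39, 3.01, 3.14, 3.14, 3.14].

### API

Orientations are given as a rotation vector (axis times angle).
In Python, from workcell import telemetry, get_image, ctrl gives the robot as it stands.
- The arm moves only by the tool send_rows, never from a script. Its argument "rows" is a list of rows, each a list of 5 numbers: the shift along the tool's x, y, z in m, then the turn about the tool's z in rad, then the opening, from -1 (shut) to 1 (fully open). A call has 1 to 5 rows; each row shifts and turns the commanded pose from where the row before left it, along the tool's axes as they then stand; what a row does not reach is not made up. A row lasts 1/10 s, in which the tool goes at most 50 mm and 8.59 degrees, less where a joint would pass 70% of its speed; a pose out of reach is approached as far as the arm can. A call with a gripper value outside its range is refused whole. The fingers move at their own pace and stop on an object; the grip force is fixed at half the most. Time passes only in rows, so rows that do not move let the fingers close. It gives the time, the measured TCP pose, the force and the opening at its end, in the units of the state.
- telemetry.get_obs(): the state, without advancing time (a new reading comes with each control period).
- get_image(name): name is "side" or "top"; returns a dict with "color" (400x640x3 uint8, blue, green, red), "z_map" (400x640 float32, mm along the optical axis (not along the pixel's ray), 0 where there is no reading), "camera_matrix" (3x3 intrinsics, pixels), "k1" (the pictures are not rectified: a ray, as slopes to the right and down, at radius r is drawn at 1 + k1 r^2 times it, then the intrinsics apply), "rvec" (rotation vector, rad) and "tvec" (3), from world to camera coordinates, as OpenCV has them. Camera axes: x right, y down, z forward; pixel columns grow to the right and rows downward; lengths in mm; the calibration is good to about 2 mm. A picture is of the moment at which its call begins.
- ctrl.close_job(): hands the job in, once; it reports no verdict.
The state is a dict: "t": time; "qpos": joint angles; "qvel": joint speeds; "joint_torque": joint torques, N m; "ee_pos": TCP position; "orientation": TCP orientation; "ft_force": force on the tool from outside, world axes, zero at the start; "moment": the same for the moment, N m; "width": finger opening in mm.
Only numpy, scipy, OpenCV 4.12 (cv2) and the standard library are available. Lean on these libraries where they do the work, as an engineer would, in place of code of your own. Each camera call takes 0.05 s, during which the arm holds its last target.

## Working session

There is one attempt and no reset: what is moved stays moved. The work goes in short steps, Python scripts to look and compute and a tool call to move; the robot and the scene stay as the last step left them, time stands still between calls to the robot, and variables do not carry over. Pictures are saved under pics/ and viewed, and the job is handed in when it is done.

Besides the shell and the picture viewer there is one more tool, called after "Emit:" as a command line: name --pt "numbers of a row" for each row, then --argument value for the rest. send_rows: Moves the arm, as the interface text tells. Its arguments: {"type":"object","properties":{"rows":{"type":"array"}},"required":["rows"]}

```bash
mkdir -p pics; ls
python3 - <<'E'
from workcell import telemetry, get_image, ctrl
import cv2
print(telemetry.get_obs(), ctrl.tcp_to_grasp)
for n in("side","top"):
    d=get_image(n); cv2.imwrite(f"pics/{n}0.png",d["color"])
    print(n,d["camera_matrix"],d["k1"],d["rvec"],d["tvec"],(d["z_map"]>0).mean())
E
```

```text
pics
{'t': 0.0, 'qpos': array([-1.35999558e+00,  4.23834220e-01,  1.63066169e+00, -4.66421345e-06,
        1.08862544e+00, -1.89530955e-02]), 'qvel': array([ 0.00033226, -0.00018869, -0.00146098,  0.00076151,  0.00096441,
        0.00124633]), 'joint_torque': array([-2.28805635e-03, -5.44618106e+01, -2.73661155e+01,  6.40924461e-02,
        2.27945996e-02, -9.98950759e-05]), 'ee_pos': array([ 142.29934035, -608.14608476,  301.91687096]), 'orientation': array([-3.11937445e+00, -3.59932246e-01,  2.36330781e-04]), 'ft_force': array([0.62836268, 0.26966265, 0.3077037 ]), 'moment': array([-0.00618206,  0.03892255, -0.03018611]), 'width': 87.0042222660514} 61.3
side [[392.45021537   0.         321.77312357]
 [  0.         392.45021537 201.34380417]
 [  0.           0.           1.        ]] -0.09981485390024218 [ 0.96924156 -2.28711798  1.2428413 ] [409.04935558 362.35546297 891.04699106] 0.9959296875
top [[362.79484364   0.         320.53082127]
 [  0.         362.79484364 196.88840763]
 [  0.           0.           1.        ]] -0.023340504493192017 [ 2.20673223 -2.16310256  0.05906541] [  -4.48710236  578.19801005 1158.83405351] 0.9960625
```

View pics/top0.png

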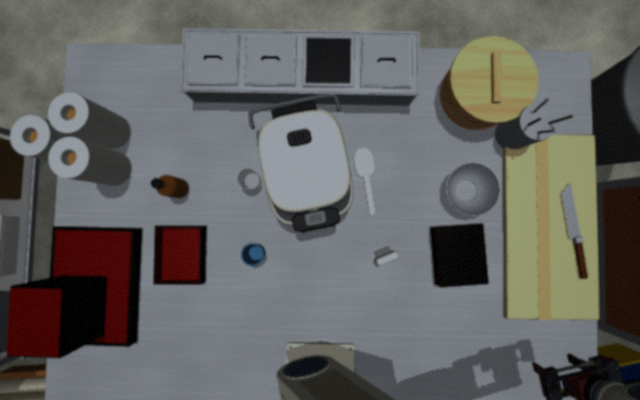

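View pics/side0.png

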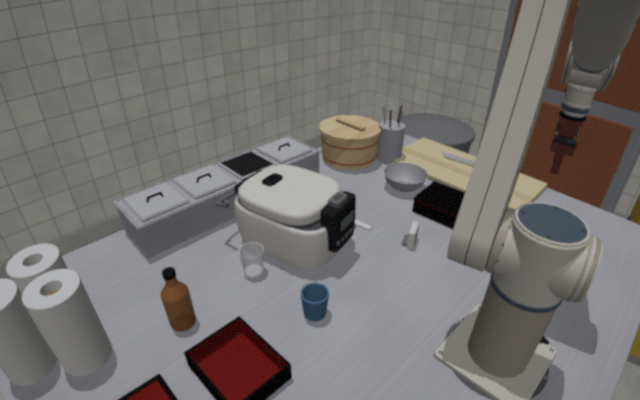

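The top view shows the cooker, with the console and grey catch at about (316,217), the lid from about (258,110) to (350,205) and the vent at (299,137). The paddle is at (366,180), the cup at (249,181), the tea cup at (253,254) and the timer at (386,257).

```bash
cat > h.py <<'E'
import numpy as np, cv2
from workcell import telemetry, get_image, ctrl
def world(d):
    K=d["camera_matrix"];h,w=d["z_map"].shape
    u,v=np.meshgrid(np.arange(w),np.arange(h))
    x=(u-K[0,2])/K[0,0];y=(v-K[1,2])/K[1,1]
    X,Y=x.copy(),y.copy()
    for _ in range(10):
        f=1+d["k1"]*(X*X+Y*Y);X,Y=x/f,y/f
    R=cv2.Rodrigues(np.asarray(d["rvec"],float))[0];z=d["z_map"]
    P=np.stack([X*z,Y*z,z],-1)-np.asarray(d["tvec"]).ravel()
    ray=np.stack([X,Y,np.ones_like(X)],-1)@R
    return P@R, ray, -R.T@np.asarray(d["tvec"]).ravel()
def onplane(ray,c,u,v,z):
    r=ray[int(round(v)),int(round(u))];return c+r*(z-c[2])/r[2]
E
python3 - <<'E'
from h import *
d=get_image("top");P,ray,c=world(d);im=d["color"]
print(c)
for u,v in [(316,217),(316,205),(310,180),(300,160),(290,120),(249,181),(366,165),(371,205),(253,254),(386,257),(200,250)]: print(u,v,P[v,u].round(1),im[v,u])
cv2.imwrite("pics/crop.png",cv2.resize(im[85:245,220:400],None,fx=4,fy=4,interpolation=cv2.INTER_CUBIC)[:600])
cv2.imwrite("pics/crop.png",cv2.resize(im[90:240,220:400],None,fx=4,fy=4,interpolation=cv2.INTER_CUBIC))
# lid: points at z 185..200 & bright
z=P[...,2]
roi=np.zeros(z.shape,bool);roi[90:240,240:370]=1
lid=roi&(abs(z-192)<6)
print(lid.sum()); ys,xs=np.nonzero(lid)
Q=P[lid][:,:2].astype(np.float32); print(cv2.minAreaRect(Q), Q.mean(0))
hi=roi&(z>203); Q=P[hi][:,:3]; print(hi.sum(),Q.min(0),Q.max(0))
con=roi&(z>195)&(z<240)&(P[...,0]<0.0+np.median(P[lid][:,0])-80)
Q=P[con]; print(con.sum(),cv2.minAreaRect(Q[:,:2].astype(np.float32)),np.percentile(Q[:,2],[5,25,50,75,95]))
np.set_printoptions(linewidth=200)
print(z[195:235:2,285:350:4].round(0))
E
```

```text
[ 504.12803495   -4.26254557 1192.92338043]
316 217 [511.3  16.3 212.7] [81 79 75]
316 205 [544.5  17.4 193.8] [147 149 147]
310 180 [613.6  35.5 192.2] [165 158 152]
300 160 [669.1  64.7 191.4] [165 158 150]
290 120 [781.6  95.4 192.7] [166 158 151]
249 181 [626.6 243.6   7.8] [140 130 125]
366 165 [ 687.3 -140.6    4.7] [165 158 153]
371 205 [ 555.3 -157.5   13.5] [164 155 151]
253 254 [387.9 224.2   1.1] [119  85  46]
386 257 [ 393.6 -198.9   65.1] [160 155 150]
200 250 [401.7 380.9  54.7] [ 6  9 27]
7148
((641.743896484375, 48.520416259765625), (327.8319396972656, 240.20960998535156), 12.773775100708008) [662.20074  53.04572]
529 [486.64965509 -43.32167356 203.01848722] [ 756.68162523  101.32809084 1192.92338043]
1132 ((527.4737548828125, 47.56721496582031), (104.4322738647461, 187.65371704101562), 1.1124846935272217) [195.23738425 196.76126138 199.97323573 203.74774781 217.02488012]
[[194. 196. 194. 197. 192. 195. 194. 196. 194. 195. 193. 193. 195. 194. 193. 154. 155.]
 [193. 194. 196. 195. 193. 194. 197. 190. 192. 192. 196. 193. 195. 195. 188. 152. 152.]
 [195. 195. 195. 198. 1
[... 861 characters left out ...]
3. 154. 204. 202. 202. 214. 219. 218. 215. 217. 210. 201. 201. 200.  -1.   5.   1.]
 [152. 156. 199. 201. 199. 214. 216. 218. 215. 216. 217. 201. 199. 201.  -1.   3.   3.]
 [147. 149. 201. 199. 201. 200. 216. 218. 219. 213. 197. 203. 200.   1.  -0.   3.   1.]
 [  3.   3. 199. 201. 200. 202. 214. 201. 203. 202. 204. 195. 106.   0.   9.   1.   3.]
 [  2.   5. 194. 198. 203. 198. 202. 202. 195. 184. 164.   2.   2.   3.   5.   1.   3.]
 [ -2.   1.  -3. 202. 201. 199. 197. 173. 169.  -4.   4.  -2.   3.   1.   1.  -5.   4.]
 [  2.  -1.   2.   1. 161. 173.   1.   3.  -0.   1.   3.  -2.   2.   0.  -2.   1.  -1.]
 [  4.   1.   8.   5.   2.  -1.  -1.   1.   2.   0.   2.  -0.   4.   1.   1.   4.   1.]]
```

View pics/crop.png

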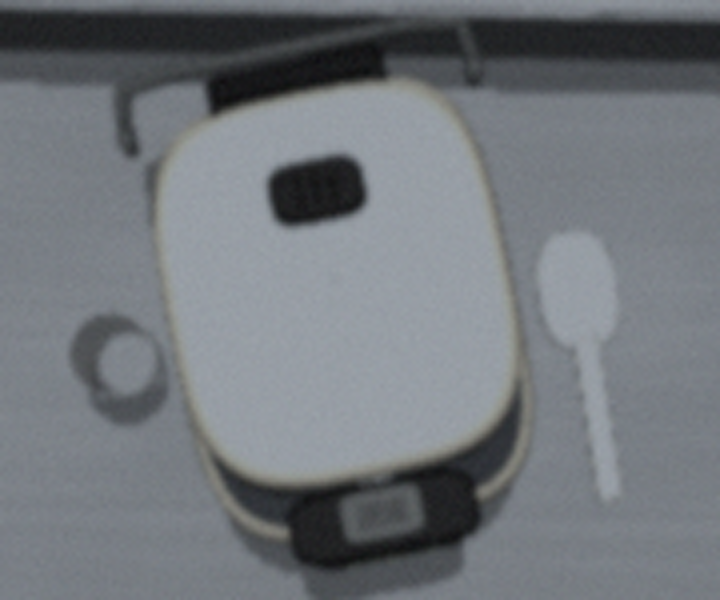

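Run:
```python
from h import *
d=get_image("top");P,ray,c=world(d);im=d["color"];z=P[...,2]
big=np.zeros(z.shape,bool);big[196:240,270:352]=1
def plane(mask,zz):
    r=ray[mask];return (c+r*((zz-c[2])/r[:,2])[:,None])[:,:2].astype(np.float32)
cat=(big&(z>208)).astype(np.uint8)
n,l,s,ce=cv2.connectedComponentsWithStats(cat);k=1+s[1:,4].argmax();m=l==k
Q=plane(m,214);print("catch",s[k],Q.mean(0),cv2.minAreaRect(Q))
con=(big&(z>196)&(im.max(2)<120)).astype(np.uint8)
n,l,s,ce=cv2.connectedComponentsWithStats(con);k=1+s[1:,4].argmax();m=l==k
Q=plane(m,199);print("console",Q.mean(0),cv2.minAreaRect(Q))
roi=np.zeros(z.shape,bool);roi[100:216,240:370]=1
lid=(roi&(z>178)&(z<206)&(im.min(2)>100)).astype(np.uint8)
n,l,s,ce=cv2.connectedComponentsWithStats(lid);k=1+s[1:,4].argmax();m=l==k
Q=plane(m,190);(cx,cy),sz,a=cv2.minAreaRect(Q);print("lid",cx,cy,sz,a,Q.mean(0))
# grey catch by colour
R=plane(m,190)
vent=np.zeros(z.shape,bool);vent[125:150,282:315]=1;vent&=im.max(2)<90
V=plane(vent,194);print("vent",V.mean(0),cv2.minAreaRect(V))
for C in [(511,15)]:
  v=V.mean(0)-np.array(C);print(np.degrees(np.arctan2(v[1],v[0])))
# principal axes of lid via symmetric: find vent-catch later. depth profile along
# side view
d=get_image("side");P,ray,c=world(d);im2=d["color"];z=P[...,2]
g=np.zeros(z.shape,bool);g[180:250,320:365]=1
m=g&(z>206)&(z<225);print("side hi",m.sum(),P[m].mean(0))
cv2.imwrite("pics/sidecrop.png",cv2.resize(im2[150:270,220:380],None,fx=4,fy=4,interpolation=cv2.INTER_CUBIC))
for u,v in[(339,197),(341,200),(337,194),(275,180),(300,185)]:print(u,v,P[v,u].round(1))
```

```text
catch [304 210  23  16 276] [509.94815   18.743578] ((509.97088623046875, 18.705392837524414), (35.36652374267578, 57.105224609375), 12.45514965057373)
console [507.0575   18.15055] ((506.95086669921875, 18.306793212890625), (48.7513542175293, 128.71194458007812), 12.45565414428711)
lid 668.9541015625 54.59466552734375 (272.9444885253906, 241.07049560546875) 12.500024795532227 [665.3908    54.070087]
vent [732.7455   69.37719] ((732.7008056640625, 69.53916931152344), (42.21508026123047, 65.16092681884766), 12.494266510009766)
13.778377146684399
side hi 196 [502.71567419  25.19641109 214.16997504]
339 197 [502.9  18.  216.8]
341 200 [491.8  21.8 214.1]
337 194 [515.8  12.4 218.1]
275 180 [713.1  71.6 203. ]
300 185 [650.7  28.1 194.8]
```

View pics/sidecrop.png

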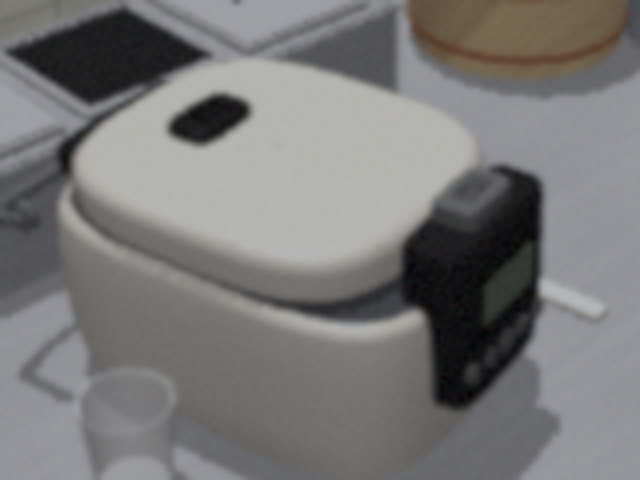

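```bash
cat >> h.py <<'E'
from scipy.spatial.transform import Rotation as Ro
YAW=np.radians(12.48);CX=np.array([np.cos(YAW),np.sin(YAW)])
CATCH=np.array([510,18.7])
def plan(target,n,yaw=YAW,nd=3):
    o=telemetry.get_obs();p=o["ee_pos"].copy();R=Ro.from_rotvec(o["orientation"])
    rows=[]
    for i in range(n,0,-1):
        y=R.as_matrix()[:,1];a=np.arctan2(y[1],y[0])
        dw=(np.array(target)-p)/i/1000
        dt=R.inv().apply(dw); t=-((yaw-a+np.pi)%(2*np.pi)-np.pi)/i
        r=np.r_[dt.round(nd),round(t,3)];rows.append(r.tolist()+[1])
        p=p+R.apply(r[:3])*1000;R=R*Ro.from_rotvec([0,0,r[3]])
    print("from",o["ee_pos"].round(1),"t",o["t"],"w",o["width"].round(1),"F",o["ft_force"].round(2))
    for r in rows:print(r)
    print("end",p.round(1))
E
python3 -c "
from h import *
plan([*(CATCH+50.5*CX),335],20)"
```

```text
Traceback (most recent call last):
  File "h.py", line 28, in plan
    print("from",o["ee_pos"].round(1),"t",o["t"],"w",o["width"].round(1),"F",o["ft_force"].round(2))
                                                     ^^^^^^^^^^^^^^^^
AttributeError: 'float' object has no attribute 'round'
```

```bash
sed -i 's/o\["width"\].round(1)/round(o["width"],1)/' h.py
python3 -c "
from h import *
plan([*(CATCH+50.5*CX),335],20)"
```

```text
from [ 142.3 -608.4  302.3] t 0.25 w 87.9 F [-0.98 -0.48 -0.16]
[0.028, -0.026, -0.002, -0.078, 1]
[0.03, -0.024, -0.002, -0.078, 1]
[0.031, -0.022, -0.002, -0.078, 1]
[0.033, -0.019, -0.002, -0.078, 1]
[0.034, -0.017, -0.002, -0.078, 1]
[0.035, -0.014, -0.001, -0.078, 1]
[0.036, -0.011, -0.002, -0.078, 1]
[0.037, -0.008, -0.001, -0.078, 1]
[0.038, -0.005, -0.002, -0.078, 1]
[0.038, -0.002, -0.001, -0.078, 1]
[0.038, 0.001, -0.002, -0.078, 1]
[0.038, 0.004, -0.001, -0.078, 1]
[0.038, 0.006, -0.002, -0.078, 1]
[0.037, 0.009, -0.001, -0.078, 1]
[0.036, 0.012, -0.002, -0.078, 1]
[0.035, 0.015, -0.001, -0.078, 1]
[0.034, 0.018, -0.002, -0.078, 1]
[0.032, 0.021, -0.001, -0.078, 1]
[0.031, 0.023, -0.002, -0.077, 1]
[0.028, 0.025, -0.001, -0.078, 1]
end [559.6  29.2 334.7]
```

Emit:
send_rows --pt "0.028 -0.026 -0.008 -0.078 1" --pt "0.03 -0.024 -0.008 -0.078 1" --pt "0.031 -0.022 -0.008 -0.078 1" --pt "0.033 -0.019 -0.008 -0.078 1" --pt "0.034 -0.017 -0.008 -0.078 1"

```text
t: 0.75
ee_pos: [247.4, -447.7, 342.9]
orientation: [2.991, 0.962, 0.0]
ft_force: [1.0, -0.2, -0.2]
width: 87.6
```

Emit:
send_rows --pt "0.035 -0.014 0 -0.078 1" --pt "0.036 -0.011 0 -0.078 1" --pt "0.037 -0.008 0 -0.078 1" --pt "0.038 -0.005 0 -0.078 1" --pt "0.038 -0.002 0 -0.078 1"

```text
t: 1.25
ee_pos: [351.4, -289.1, 342.8]
orientation: [2.747, 1.524, 0.0]
ft_force: [0.8, 0.0, 0.3]
width: 87.8
```

Emit:
send_rows --pt "0.038 0.001 0 -0.078 1" --pt "0.038 0.004 0 -0.078 1" --pt "0.038 0.006 0 -0.078 1" --pt "0.037 0.009 0 -0.078 1" --pt "0.036 0.012 0 -0.078 1"

```text
t: 1.75
ee_pos: [455.0, -128.9, 342.8]
orientation: [2.399, 2.027, 0.0]
ft_force: [-0.9, 0.3, 0.1]
width: 87.5
```

```bash
python3 -c "
from h import *
plan([*(CATCH+50.5*CX),335],6)"
```

```text
from [ 455.  -128.9  342.8] t 1.75 w 87.5 F [-0.95  0.33  0.08]
[0.029, 0.013, 0.001, -0.064, 1]
[0.028, 0.014, 0.001, -0.064, 1]
[0.027, 0.016, 0.001, -0.064, 1]
[0.026, 0.018, 0.002, -0.064, 1]
[0.025, 0.02, 0.001, -0.065, 1]
[0.023, 0.021, 0.002, -0.064, 1]
end [558.9  29.3 334.8]
```

Emit:
send_rows --pt "0.029 0.013 0.001 -0.064 1" --pt "0.028 0.014 0.001 -0.064 1" --pt "0.027 0.016 0.001 -0.064 1" --pt "0.026 0.018 0.002 -0.064 1" --pt "0.025 0.02 0.001 -0.065 1"

```text
t: 2.25
ee_pos: [542.0, 2.9, 336.5]
orientation: [-2.045, -2.384, 0.0]
ft_force: [0.7, -0.7, -0.1]
width: 87.5
```

Emit:
send_rows --pt "0.023 0.021 0.002 -0.064 1" --pt "0 0 0 0 1" --pt "0 0 0 0 1"

```text
t: 2.55
ee_pos: [558.6, 27.8, 334.3]
orientation: [-1.97, -2.446, 0.001]
ft_force: [0.1, 0.6, -1.2]
width: 87.7
```

```bash
python3 -c "
from h import *
plan([*(CATCH+50.5*CX),335],1)
for n in('side','top'):
    cv2.imwrite(f'pics/{n}1.png',get_image(n)['color'])
d=get_image('side')['color'];cv2.imwrite('pics/s1c.png',cv2.resize(d[100:250,230:430],None,fx=4,fy=4,interpolation=cv2.INTER_CUBIC))
"
```

```text
from [558.6  27.8 334.3] t 2.55 w 87.7 F [ 0.14  0.61 -1.2 ]
[0.002, 0.001, -0.001, -0.003, 1]
end [559.2  30.  335.3]
```

View pics/s1c.png

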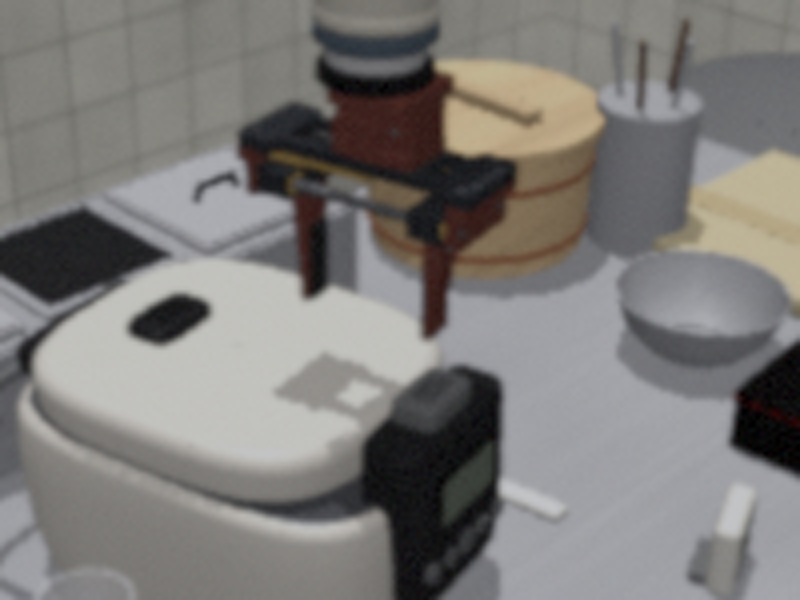

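View pics/top1.png

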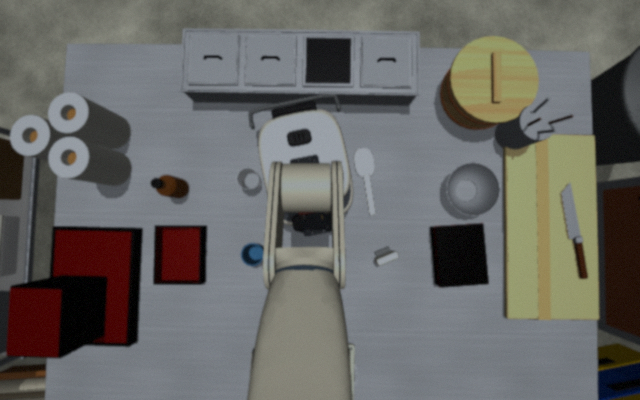

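The side crop shows the front finger's tip at about (432,332), above the catch at (432,398). The rear tip, at about (313,295), is above the lid. I'll check the tip position by depth and then descend.

```bash
python3 -c "
from h import *
d=get_image('side');P,_,_=world(d)
o=telemetry.get_obs();D=P[...,:2]-CATCH
a=D@CX;b=D@np.array([-CX[1],CX[0]]);z=P[...,2]
for lo,hi in((-40,40),(60,140)):
    m=(a>lo)&(a<hi)&(abs(b)<30)&(z>235)&(z<300);
    for z0,z1 in((245,262),(262,290)):
        k=m&(z>z0)&(z<z1);print(k.sum(),np.percentile(a[k],[5,50,95]).round(1),np.percentile(b[k],[5,50,95]).round(1),z[m].min())
plan([*(CATCH+50.5*CX),299],1)
"
```

```text
9 [-3.9 -2.2  2.5] [-11.8   6.6   9.5] 257.25813067481164
58 [-5.4 -3.4  3.3] [-11.3   4.3  10.1] 257.25813067481164
11 [92.5 93.8 99.8] [-11.3   3.6   8.7] 256.68091060099607
62 [91.9 93.7 99.8] [-12.3   1.8   8.6] 256.68091060099607
from [558.4  26.6 334.8] t 2.75 w 88.1 F [-1.23 -0.41 -0.33]
[0.003, 0.002, 0.036, -0.005, 1]
end [559.7  30.  298.8]
```

Emit:
send_rows --pt "0.002 0.001 0.014 -0.003 1" --pt "0 0 0.014 0 1" --pt "0 0 0.006 0 1" --pt "0 0 0 0 1"

```text
t: 3.15
ee_pos: [558.6, 29.5, 298.9]
orientation: [-1.967, -2.447, 0.003]
ft_force: [0.4, -0.7, -0.2]
width: 88.0
```

```bash
python3 -c "
from h import *
plan([*(CATCH+50.5*CX),299],1)
d=get_image('side')['color'];cv2.imwrite('pics/s2c.png',cv2.resize(d[100:250,230:430],None,fx=4,fy=4,interpolation=cv2.INTER_CUBIC))
"
```

```text
from [558.6  29.5 298.9] t 3.15 w 88.0 F [ 0.42 -0.72 -0.17]
[-0.0, 0.001, -0.0, -0.001, 1]
end [559.5  29.7 298.8]
```

View pics/s2c.png

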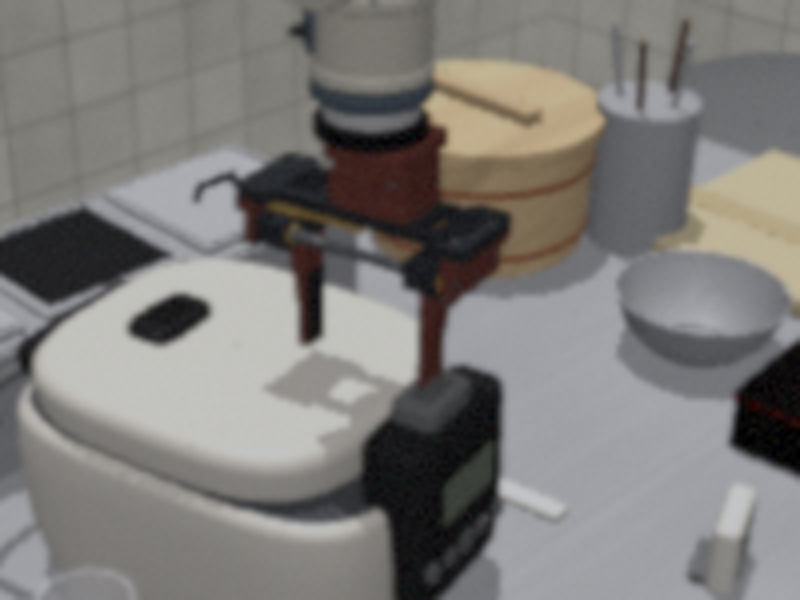

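The front tip now stands just above the middle of the catch. I'll press down step by step and watch the force.

Emit:
send_rows --pt "0 0.001 0.003 0 1" --pt "0 0 0.003 0 1" --pt "0 0 0 0 1"

```text
t: 3.5
ee_pos: [560.5, 29.9, 294.6]
orientation: [1.968, 2.449, 0.0]
ft_force: [-0.1, -0.3, -0.5]
width: 87.7
```

Emit:
send_rows --pt "0 0 0.002 0 1" --pt "0 0 0 0 1"

```text
t: 3.7
ee_pos: [560.6, 29.9, 293.5]
orientation: [1.968, 2.449, 0.001]
ft_force: [-1.0, -0.6, 5.6]
width: 87.7
```

Emit:
send_rows --pt "0 0 0.002 0 1" --pt "0 0 0 0 1"

```text
t: 3.9
ee_pos: [560.6, 29.9, 292.3]
orientation: [1.967, 2.448, 0.001]
ft_force: [-2.6, -0.5, 11.7]
width: 88.0
```

```bash
python3 -c "
from h import *
o=telemetry.get_obs();print(o['ee_pos'],o['ft_force'],o['moment'],o['orientation'])
D=get_image('side');d=D['color'];cv2.imwrite('pics/s3c.png',cv2.resize(d[130:230,270:400],None,fx=6,fy=6,interpolation=cv2.INTER_CUBIC))
P,_,_=world(D);print(P[185,300],P[190,290],P[199,334])
o=telemetry.get_obs();print(o['ee_pos'],o['ft_force'],o['moment'])
"
```

```text
[560.61270251  29.91294234 292.31848671] [-2.56387742 -0.45963642 11.6572414 ] [-0.13222927  0.9153374  -0.00874338] [1.96725645e+00 2.44843075e+00 9.18344498e-04]
[653.17356539  25.9786366  192.87970217] [649.61660085  67.69005124 194.76220942] [507.47717451  32.66105789 214.76039022]
[560.61661394  29.88672395 292.26668115] [-2.72253125  0.15655789 11.97967747] [-0.16561332  0.93918734 -0.05876391]
```

View pics/s3c.png

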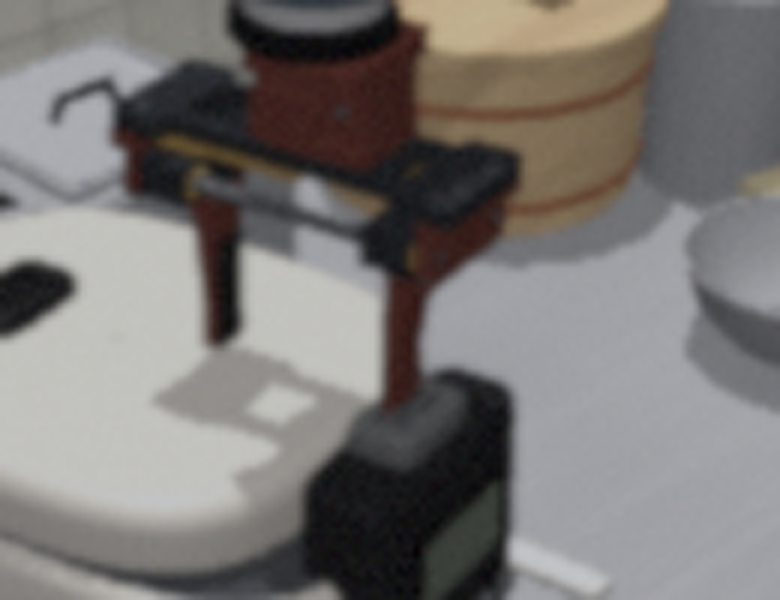

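Emit:
send_rows --pt "0 0 0 0 1" --pt "0 0 0 0 1"

```text
t: 4.15
ee_pos: [560.6, 29.9, 292.3]
orientation: [1.967, 2.448, 0.001]
ft_force: [-3.6, 0.5, 11.5]
width: 87.6
```

Emit:
send_rows --pt "0 0 0.001 0 1" --pt "0 0 0 0 1"

```text
t: 4.35
ee_pos: [560.6, 29.9, 291.7]
orientation: [1.967, 2.448, 0.001]
ft_force: [-4.3, 0.1, 16.0]
width: 87.9
```

```bash
python3 -c "
from h import *
L=[]
for i in range(4):
    D=get_image('side');o=telemetry.get_obs();L.append(np.r_[o['ft_force'],o['moment'],o['ee_pos']])
L=np.array(L);print(L.round(2))
d=D['color'];cv2.imwrite('pics/s4c.png',cv2.resize(d[175:225,315:365],None,fx=12,fy=12,interpolation=cv2.INTER_CUBIC))
P,_,_=world(D);z=P[...,2]
np.set_printoptions(linewidth=220)
A=(P[...,:2]-CATCH)@CX;B=(P[...,:2]-CATCH)@np.array([-CX[1],CX[0]])
for n,Q in(('z',z),('a',A),('b',B)):
  print(n);print(Q[186:212,326:350].round(0).astype(int))
"
```

```text
[[-3.9400e+00  1.9000e-01  1.6480e+01 -2.1000e-01  1.2900e+00  0.0000e+00
   5.6061e+02  2.9890e+01  2.9173e+02]
 [-4.4100e+00 -4.6000e-01  1.5370e+01 -1.8000e-01  1.3000e+00 -8.0000e-02
   5.6062e+02  2.9890e+01  2.9174e+02]
 [-4.3000e+00  4.4000e-01  1.6100e+01 -2.0000e-01  1.2800e+00  0.0000e+00
   5.6061e+02  2.9890e+01  2.9173e+02]
 [-3.4500e+00 -4.0000e-01  1.5960e+01 -1.6000e-01  1.2800e+00 -4.0000e-02
   5.6062e+02  2.9890e+01  2.9172e+02]]
z
[[193 195 194 194 192 192 194 253 254 254 256 251 250 247   0  -2   3   5   1   1   1   3   2   4]
 [194 197 194 193 196 195 195 250 250 251 253 248 244 243  -1   1   2   5   0   4   3   3   0   2]
 [196 195 195 195 192 194 194 246 245 247 249 245 241 238   3   2   3   0   0   2  -1   6   0   5]
 [195 196 195 193 195 193 194 243 242 246 247 240 239 235 182   3   2   3   1   3   4   2  -1   2]
 [194 194 194 197 195 194 194 239 241 243 239 237 233 231 183   3   1   5   0  -1   2   3   1   5]
 [195 194 194 194 195 193 195 237 239 240 237 235 233 230 181   1   3 198 200 201 200   0   0   5]
 [195 194 194 196 195 196 195 234 234 236 233 230 2
[... 7631 characters left out ...]
 34   34   30   30   33   25   22   17   17   14   12    8    7    2   -3  778  -16]
 [  41   39   37   37   34   36   33   29   27   28   28   29   23   22   18   17   16   16   11    7    0   -3  -10  -16]
 [  47   42   42   41   38   37   35   35   32   32   29   28   27   23   24   22   18   17   12    6    1   -5  -11  -16]
 [  46   46   46   43   41   41   40   39   39   34   36   36   33   30   28   23   21   16   14    6    2   -6  -12  -15]
 [  54   49   51   49  778   44   44   42   43   39   39   38   36   32   29   26   24   18   12    6    0   -2  -11  -13]
 [  55   54   56   53   52   50   48   47   45   41   41   43   37   33   32   27   22   18   13    6    1   -3   -8  -15]]
```

View pics/s4c.png

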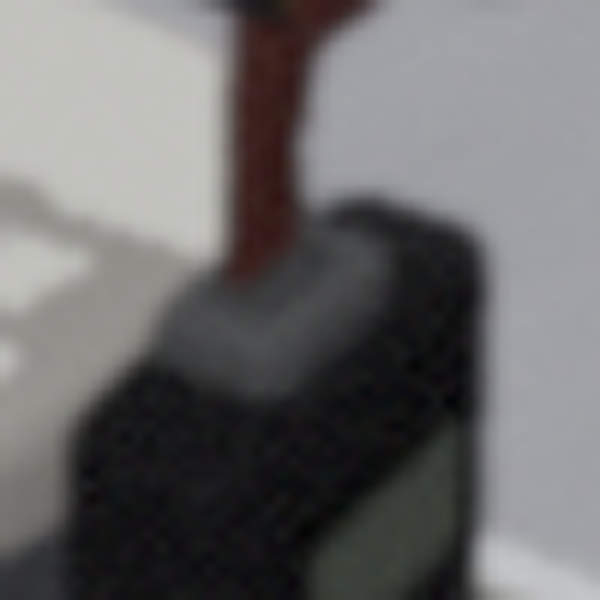

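The tip sits squarely on the catch, and the force is stiffer than described. I'll press further in small steps.

Emit:
send_rows --pt "0 0 0.001 0 1" --pt "0 0 0.001 0 1" --pt "0 0 0 0 1"

```text
t: 4.85
ee_pos: [560.6, 29.9, 289.9]
orientation: [1.967, 2.448, 0.001]
ft_force: [-5.7, -0.8, 17.1]
width: 87.7
```

Emit:
send_rows --pt "0 0 0.001 0 1" --pt "0 0 0 0 1"

```text
t: 5.05
ee_pos: [560.6, 29.9, 288.5]
orientation: [1.967, 2.448, 0.001]
ft_force: [-4.3, -0.1, 33.4]
width: 88.0
```

Emit:
send_rows --pt "0 0 0.001 0 1" --pt "0 0 0 0 1"

```text
t: 5.25
ee_pos: [560.6, 29.9, 287.3]
orientation: [1.967, 2.448, 0.001]
ft_force: [-4.0, 0.3, 12.7]
width: 87.7
```

```bash
cat > see.py <<'E'
import sys
from h import *
D=get_image('side');o=telemetry.get_obs();print(o['t'],o['ee_pos'].round(2),o['ft_force'].round(1),o['moment'].round(2))
d=D['color'];cv2.imwrite(f'pics/{sys.argv[1]}.png',cv2.resize(d[130:250,230:390],None,fx=5,fy=5,interpolation=cv2.INTER_CUBIC))
P,_,_=world(D);A=(P[...,:2]-CATCH)@CX;B=(P[...,:2]-CATCH)@np.array([-CX[1],CX[0]]);z=P[...,2]
for a0 in range(40,300,30):
    k=(abs(A-a0)<6)&(abs(B-55)<25)&(z>170)&(z<280);print(a0,k.sum(),np.median(z[k]).round(1),end=' | ')
k=(abs(A+9)<5)&(abs(B)<15)&(z>200)&(z<225);print('catch',np.median(z[k]))
E
python3 see.py s5
```

```text
5.3 [560.61  29.89 287.36] [-3.4 -0.1 12.9] [-0.06  0.72 -0.08]
40 75 211.5 | 70 43 210.9 | 100 37 208.9 | 130 35 206.2 | 160 42 204.7 | 190 36 201.8 | 220 45 200.5 | 250 30 197.3 | 280 30 195.4 | catch 209.13040373368875
```

View pics/s5.png

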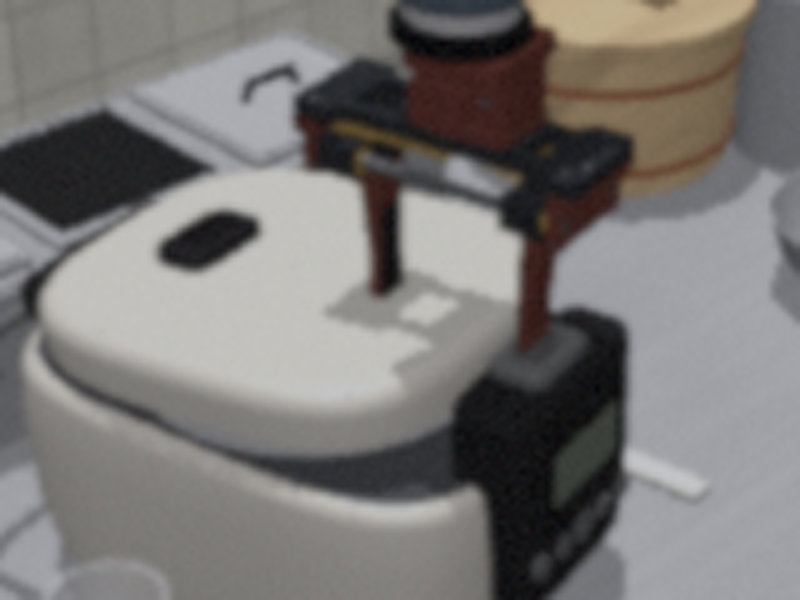

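The image shows the lid raised a crack and resting against the rear finger at about (385,290), with the front finger at about (535,345) on the pressed catch. The lid's depth profile rises 16 mm over 240 mm, or about 0.07 rad. I'll hold still and check again.

Emit:
send_rows --pt "0 0 0 0 1" --pt "0 0 0 0 1" --pt "0 0 0 0 1" --pt "0 0 0 0 1" --pt "0 0 0 0 1"

```text
t: 5.8
ee_pos: [560.6, 29.9, 287.4]
orientation: [1.967, 2.448, 0.001]
ft_force: [-4.4, 0.0, 11.7]
width: 87.9
```

```bash
python3 see.py s6
python3 - <<'E'
from h import *
d=get_image('top');cv2.imwrite('pics/top2.png',d['color']);a=cv2.imread('pics/top0.png')
# shift check of visible objects by template matching
for n,(u,v,s) in dict(cup=(249,181,16),paddle=(366,180,24),tea=(253,254,16),timer=(386,257,15),box_open=(180,254,32),boxl=(460,255,34),bowl=(470,190,32),bottle=(170,187,20)).items():
    T=a[v-s:v+s,u-s if n!='tea' else u-s:u+s if n!='tea' else u+8]
    r=cv2.matchTemplate(d['color'][v-s-8:v+s+8,u-s-8:u+s+8],T,cv2.TM_CCOEFF_NORMED);_,m,_,p=cv2.minMaxLoc(r);print(n,round(m,2),p[0]-8,p[1]-8)
E
```

```text
5.85 [560.58  29.88 287.34] [-4.7  0.1 12.6] [-0.08  0.68 -0.04]
40 76 211.6 | 70 37 210.7 | 100 37 208.6 | 130 38 206.6 | 160 36 204.4 | 190 38 202.2 | 220 46 200.4 | 250 33 197.5 | 280 35 195.5 | catch 208.70429346767048
cup 0.99 0 0
paddle 0.99 0 0
tea 1.0 0 0
timer 0.99 0 0
box_open 1.0 0 0
boxl 1.0 0 0
bowl 0.99 0 0
bottle 1.0 0 0
```

```bash
python3 -c "
from h import *
print(ctrl.close_job()); o=telemetry.get_obs();print(o['t'],o['ee_pos'],o['ft_force'])"; python3 see.py s7
```

```text
the job is handed in; nothing more can be done
None
the job is handed in; nothing more can be done
the job is handed in; nothing more can be done
```

The lid is popped and held open a crack under the rear finger, with the front finger still pressing the catch. I handed the job in at about 5.9 s of the 32 s, with the arm holding that pose.

**Last checks, just before handing in:**
- **Lid angle:** the depth profile was steady over the last half second, rising about 16 mm over 240 mm. That is about 0.07 rad, within the 0.02 to 0.30 rad allowed.
- **Catch:** still about 6 mm down by depth.
- **Force:** about 12 N upwards on the tool. The moment fits load shared between both fingers, but I had no separate reading for each finger.
- **Other objects:** all eight show 0 pixels of shift in the top view.

**Disagreements:**
- The catch felt stiffer than the stated 3 to 6 N. It took about 17 N before it gave way, with one reading of 33 N around the pop. The 33 N is well below the 120 N wrist limit.
- I could not check anything after hand-in, because the interface stops responding at that point.

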